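# Take a pellet die apart for cleaning

### The job

The steel pellet die standing assembled on the bench has been used; take it apart from the top down, one part at a time, for cleaning. Stand the plunger in the small glass beaker with its head up, lay the stop ring flat in the white dish, slip the sleeve upright over the pin of the drying stand so that it sits on the stand's disc, and set the base flat on the cork mat inside its rim. Leave the vial and the paste jar standing where they are.

Things in the scene. Friction and masses are not known exactly. Their poses are not given: they have to be found in the camera images.
- plunger: Top part: steel plunger, 78 mm long: shaft 18 mm in diameter, 56 mm long, under a head 26 mm in diameter, 22 mm high. Origin at the centre of the shaft's lower end, z up the shaft. At the start the shaft hangs through the stop ring into the sleeve (1.5 mm clear all round), the head resting on the ring; it pulls straight up and is clear after 61 mm. 0.18 kg.
- stop_ring: Second part: steel ring, 36 mm outside, 21 mm bore, 16 mm high. Origin at the centre of its underside, z up. At the start it lies on top of the sleeve round the plunger's shaft, under the head. 0.08 kg.
- die_sleeve: Third part: thick steel sleeve, 48 mm outside, 21 mm bore right through, 48 mm high. Origin at the centre of its underside, z up. At the start it stands on the base, its bore over the base's 5 mm high spigot (loose fit, 1.5 mm all round). 0.5 kg.
- die_base: Bottom part: round steel base, 60 mm in diameter, 16 mm high, with a spigot 18 mm in diameter and 5 mm high on top. Origin at the centre of its underside, z up; a thin brass hose nozzle (7 mm thick, axis 7 mm above the underside) sticks out along +x to 46 mm from the centre, so grasp the rim along y. 0.36 kg.
- bath_beaker: Small clear glass beaker, 47 mm across and 56 mm high, fixed; 36 mm wide inside at the mouth, 34 mm lower down, about 27 mm across the flat of its floor, which lies 3 mm above the origin. Origin at the centre of its underside, z up. A plunger stood in it may lean against the wall; its head stays above the rim.
- dish: Round shallow white porcelain dish, 96 mm across and 13 mm high, wall 3 mm, fixed; inner floor 3.5 mm above the origin and flat to about 38 mm from the centre. Origin at the centre of its underside, z up.
- drying_stand: Drying stand, fixed: white plastic disc 68 mm in diameter, 8 mm thick, with an upright steel pin 6 mm in diameter in its middle whose tip is 46 mm above the bench. Origin at the centre of its underside, z up.
- cork_mat: Round brown cork mat, 96 mm in diameter, fixed: floor 4 mm above the origin, with a raised rim 5.5 mm wide whose top is 6.5 mm above the origin; 85 mm inside the rim. Origin at the centre of its underside, z up. The base's nozzle passes over the rim.
- vial: Bystander: glass sample vial with a white screw cap, 24 mm in diameter, 50 mm high, loose. Origin at the centre of its underside.
- paste_jar: Bystander: white paste jar with screw lid, 50 mm in diameter, 52 mm high, loose. Origin at the centre of its underside.
Things that resemble listed ones, but are neither listed nor needed, are in the scene too. What is shaped like the drying_stand but pink is not meant.

How it is judged:
On the way, in this order (a step that is already met when the one before it is completed fails the run):
1. the plunger stands in the glass beaker, let go (horizontal distance between plunger and bath_beaker below 0.02 m and z of plunger in the frame of bath_beaker between -0.001 and 0.014 m and angle between plunger's own z axis and vertical below 0.5 rad and linear speed of plunger below 0.02 m/s and contact force between the fingers and plunger below 0.1 N), for 0.2 s.
2. the stop ring lies in the white dish, let go (horizontal distance between stop_ring and dish below 0.028 m and z of stop_ring in the frame of dish between 0.001 and 0.007 m and angle between stop_ring's own z axis and vertical below 0.1 rad and linear speed of stop_ring below 0.02 m/s and contact force between the fingers and stop_ring below 0.1 N), for 0.2 s.
3. the sleeve sits over the pin of the drying stand, let go (horizontal distance between die_sleeve and drying_stand below 0.01 m and z of die_sleeve in the frame of drying_stand between 0.006 and 0.011 m and angle between die_sleeve's own z axis and vertical below 0.1 rad and linear speed of die_sleeve below 0.02 m/s and contact force between the fingers and die_sleeve below 0.1 N), for 0.2 s.
4. the base lies inside the rim of the cork mat, let go (horizontal distance between die_base and cork_mat below 0.014 m and z of die_base in the frame of cork_mat between 0.002 and 0.006 m and angle between die_base's own z axis and vertical below 0.05 rad and linear speed of die_base below 0.02 m/s and contact force between the fingers and die_base below 0.1 N), for 0.2 s.
At the end, for the whole second after the job is handed in: Plunger head up in the beaker, end under 11 mm off its floor, leaning under 0.5 rad; ring flat on the dish floor within 28 mm of centre; sleeve upright over the pin, within 10 mm, on the disc; base flat on the cork within 14 mm of centre; all released, at rest (all of step 1 and all of step 2 and all of step 3 and all of step 4); the robot touches nothing.
It fails at once if the vial is shoved more than 20 mm or tipped (distance of vial from where it was at the start of the episode above 0.02 m or angle between vial's own z axis and vertical above 0.5 rad).
It fails at once if the paste jar is shoved more than 20 mm or tipped (distance of paste_jar from where it was at the start of the episode above 0.02 m or angle between paste_jar's own z axis and vertical above 0.5 rad).
It also fails if it takes over 120 s, if anything falls off the work surface, if the arm or the gripper's body presses on something with over 40 N, if the wrist force passes 120 N, or if a joint passes its speed limit or range.

### The arm

A 6-joint arm with a two-finger parallel gripper is mounted at the origin on a cart in front of the work surface, level with it; the furniture and walls round the work are solid. World frame = base frame: x ahead of the robot, y to its left, z up, the work surface at z = 0. Lengths are in m, angles in rad, forces in N, time in s.
With the tool pointing down it reaches from about 0.325 to 0.85 m from the base axis. Payload 15.5 kg.
Tool frame: the origin (TCP) lies on the centre line of the jaws, within the pads' length; the fingertips stand 22 mm ahead of it and the grasp point (between the pads) lies 3 mm ahead of it; z points along the fingers, y is the line along which they close (so a half turn about z gives the same grasp; the last joint's range is limited). The gripper opens to 91 mm and grips with 3 to 60 N. Pads are 32 mm wide; open, the fingers measure 118 mm over their backs; the gripper's body (76 mm by 178 mm) begins 60 mm behind the grasp point.
Start: joints at [-1.391, 0.494, 1.345, -0, 1.302, -0.096], TCP at [0.17, -0.602, 0.236] pointing down, gripper open.
Joint ranges: [-2.91, 2.91], [-0.82, 2.16], [0.22, 2.67], [-1.22, 4.37], [0.12, 2.79], [-3.08, 3.08]. Speed limits (rad/s): [1.89, 1.89, 2.57, 3.01, 3.01, 3.01].

### API

Orientations are given as a 3x3 rotation matrix whose columns are the frame's x, y, z axes.
In Python, from station import r gives the robot as it stands.
- The arm moves only by the tool move_arm, never from a script. Its argument "series" is a list of rows, each an object with "xyz": the shift along the tool's x, y, z each as a share of 0.04 m, from -1 to 1, a list of three; "roll": the turn about the tool's z as a share of 0.12 rad, from -1 to 1. In form: [{"xyz": [x, y, z], "roll": roll}, ...]. A call has 1 to 10 rows; each row shifts and turns the commanded pose from where the row before left it, along the tool's axes as they then stand; what a row does not reach is not made up. A row lasts 1/12 s, in which the tool goes at most 41.7 mm and 7.16 degrees, less where a joint would pass 70% of its speed; a pose out of reach is approached as far as the arm can. A call with a number of a shift or a turn outside -1 to 1 is refused whole. A call with a gripper value outside its range is refused whole. "fingers" is the closure, from -1 (fully open) to 1 (shut), set as the call begins (left out, the last holds). The fingers move at their own pace and stop on an object; "grip_force" is the grip in N (left out, the last holds). Time passes only in rows, so rows that do not move let the fingers close. It gives the time, the measured TCP pose, the force, the opening and the grip force at its end, in the units of the state.
- r.get_state(): the state, without advancing time (a new reading comes with each control period).
- r.capture(name): name is "scene" or "top" or "wrist"; returns (picture, depth): 400x640x3 uint8, blue, green, red; 400x640 float32, m along the optical axis (not along the pixel's ray), 0 where there is no reading.
- r.calibration(name): a dict with "fx", "fy", "cx", "cy" (pixels), "distortion" ([k1, k2, p1, p2, k3] as OpenCV has them; the pictures are not rectified), "R" (3x3) and "t" (3): a world point X has camera coordinates R X + t. Camera axes: x right, y down, z forward; pixel columns grow to the right and rows downward; lengths in m; the calibration is good to about 2 mm. A picture is of the moment at which its call begins: read the wrist's pose just before it. calibration takes no time and is no camera call; for the wrist camera it gives the pose at the moment of the call.
- r.close_job(): hands the job in; it is judged then, once.
Trained networks look in the newest picture that a camera, given by its name, has taken for a name from the list of things; names that differ only in an ending like _2 or _b are one class to them, and where a whole thing is asked for, a point or a joint stands for the part that bears it (a point fixed in the world has none). Each returns a list of dicts, best first, with "confidence" (0 to 1); they miss things now and then, are a little off and sometimes report something else, mostly with a low value. They report only what shows in the picture. A call takes as long as a camera call. They do not tell look-alikes from the thing itself.
- r.search_frame(camera, query): "box" ([left, top, width, height] in pixels, round what is visible of it).
- r.regions_of(camera, query): "mask" (400x640 bool, what is visible of it) and "box" ([left, top, width, height] in pixels, round what is visible of it).
- r.mark_of(camera, query): "centre" ([column, row] in pixels: a listed point, or the origin of a listed thing).
The state is a dict: "time_s": time; "joint_pos": joint angles; "joint_velocities": joint speeds; "tau": joint torques, N m; "ee_pos": TCP position; "tool_rot": TCP orientation; "force": force on the tool from outside, world axes, zero at the start; "ft_torque": the same for the moment, N m; "width": finger opening in m; "gripper_force": force on a finger pad.
Only numpy, scipy, OpenCV 4.12 (cv2) and the standard library are available. Lean on these libraries where they do the work, as an engineer would, in place of code of your own. Each camera call takes 0.05 s, during which the arm holds its last target. There are 200 camera calls.

## Working session

There is one attempt and no reset: what is moved stays moved. The work goes in short steps, Python scripts to look and compute and a tool call to move; the robot and the scene stay as the last step left them, time stands still between calls to the robot, and variables do not carry over. Pictures are saved under pics/ and viewed, at most 14 in all, crops included, and the job is handed in when it is done.

Besides the shell and the picture viewer there is one more tool, called after "Call:" as a command line: name --argument value ..., lists and objects as JSON in quotes. move_arm: Moves the arm, as the interface text tells. Shift numbers are shares of 0.04 m and turn numbers shares of 0.12 rad, none past 1 either way. Its arguments: {"type":"object","properties":{"series":{"type":"array"},"fingers":{"type":"number"},"grip_force":{"type":"number"}},"required":["series"]}

```bash
mkdir -p pics; cat > h.py <<'E'
import numpy as np, cv2
from station import r
def und(c,p):
    K=np.array([[c['fx'],0,c['cx']],[0,c['fy'],c['cy']],[0,0,1]])
    return cv2.undistortPoints(np.array(p,float).reshape(-1,1,2),K,np.array(c['distortion'])).reshape(-1,2)
def ray(c,p):
    R=np.array(c['R']);t=np.array(c['t'])
    u=und(c,p); d=np.c_[u,np.ones(len(u))]@R
    return -R.T@t,d
def at_z(c,p,z):
    o,d=ray(c,p); return o+d*((z-o[2])/d[:,2])[:,None]
def at_depth(c,p,dep):
    o,d=ray(c,p); return o+d*np.array(dep).reshape(-1,1)
def proj(c,X):
    K=np.array([[c['fx'],0,c['cx']],[0,c['fy'],c['cy']],[0,0,1]])
    return cv2.projectPoints(np.array(X,float).reshape(-1,1,3),cv2.Rodrigues(np.array(c['R']))[0],np.array(c['t'],float),K,np.array(c['distortion']))[0].reshape(-1,2)
NAMES=['plunger','stop_ring','die_sleeve','die_base','bath_beaker','dish','drying_stand','cork_mat','vial','paste_jar']
E
python3 - <<'E'
from h import *
print(r.get_state()['tool_rot'],r.get_state()['ee_pos'])
for cam in ['scene','top']:
    im,d=r.capture(cam); cv2.imwrite(f'pics/{cam}0.png',im); np.save(f'{cam}0.npy',d)
    c=r.calibration(cam); print(cam,'cam at',-np.array(c['R']).T@np.array(c['t']))
    for n in NAMES:
        for m in r.mark_of(cam,n)[:3]:
            p=m['centre']; u,v=[int(round(x)) for x in p]
            dd=d[min(max(v,0),399),min(max(u,0),639)]
            print(n,round(m['confidence'],2),np.round(p,1),'z0',np.round(at_z(c,[p],0)[0],3),'dep',np.round(at_depth(c,[p],[dd])[0],3))
E
```

```text
[[ 9.62473349e-01  2.71376119e-01 -2.31144126e-04]
 [ 2.71376200e-01 -9.62472628e-01  1.18293078e-03]
 [ 9.85492700e-05 -1.20126636e-03 -9.99999274e-01]] [ 0.1695314  -0.60120459  0.23532439]
scene cam at [0.10684181 0.5456868  0.57478989]
plunger 0.24 [416.  177.7] z0 [ 0.462 -0.29   0.   ] dep [ 0.456 -0.276  0.01 ]
stop_ring 0.58 [248.6 298.8] z0 [0.516 0.254 0.   ] dep [0.458 0.295 0.081]
die_sleeve 0.59 [254.6 318.8] z0 [0.475 0.279 0.   ] dep [0.45  0.297 0.039]
bath_beaker 0.88 [346.4 190.6] z0 [ 0.573 -0.133  0.   ] dep [ 0.559 -0.113  0.017]
dish 0.63 [275.1 252.4] z0 [0.561 0.136 0.   ] dep [0.559 0.138 0.003]
dish 0.45 [380.1 205. ] z0 [ 0.475 -0.132  0.   ] dep [ 0.471 -0.125  0.006]
dish 0.3 [318.1 277.9] z0 [0.448 0.137 0.   ] dep [0.437 0.15  0.019]
drying_stand 0.7 [415.6 179.8] z0 [ 0.458 -0.28   0.   ] dep [ 0.454 -0.269  0.008]
cork_mat 0.96 [356.3 250.7] z0 [0.432 0.031 0.   ] dep [0.43  0.034 0.004]
cork_mat 0.66 [381.2 205.5] z0 [ 0.472 -0.132  0.   ] dep [ 0.47  -0.129  0.003]
cork_mat 0.31 [317.6 276.6] z0 [0.45  0.135 0.   ] dep [0.437 0.151 0.023]
vial 0.7 [
[... 570 characters left out ...]

bath_beaker 0.64 [365.5 190.2] z0 [ 0.575 -0.137  0.   ] dep [ 0.574 -0.136  0.004]
dish 0.76 [275.6 195.1] z0 [0.565 0.133 0.   ] dep [0.565 0.133 0.004]
drying_stand 0.94 [417.3 228. ] z0 [ 0.458 -0.285  0.   ] dep [ 0.456 -0.281  0.016]
drying_stand 0.74 [380.2 161.7] z0 [ 0.663 -0.185  0.   ] dep [ 0.66  -0.184  0.007]
cork_mat 0.82 [313.7 236.6] z0 [0.439 0.021 0.   ] dep [0.438 0.021 0.004]
vial 0.46 [366.6 221.5] z0 [ 0.48  -0.136  0.   ] dep [ 0.473 -0.13   0.052]
vial 0.16 [224.  228.2] z0 [0.469 0.286 0.   ] dep [0.461 0.269 0.064]
paste_jar 0.74 [275.7 237.8] z0 [0.437 0.133 0.   ] dep [0.433 0.127 0.049]
paste_jar 0.19 [313.9 236.5] z0 [0.439 0.021 0.   ] dep [0.438 0.02  0.005]
```

View pics/scene0.png

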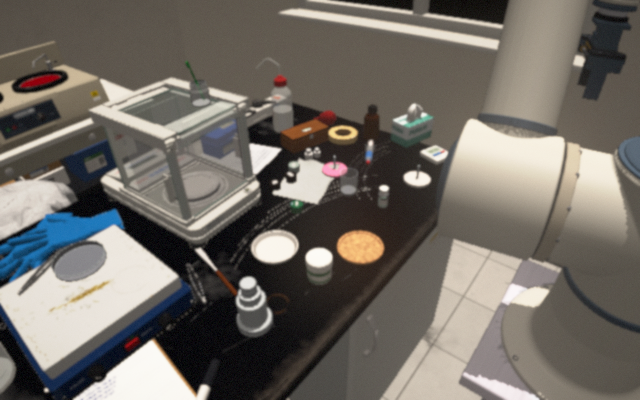

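View pics/top0.png

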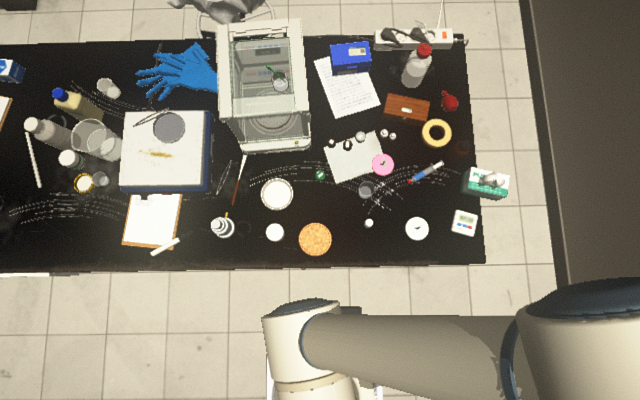

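The scene view shows the die at (252,310), dish at (275,246), paste jar at (318,262), cork mat at (360,247), beaker at (348,181) and vial at (384,196). The white stand is at (416,179) and the pink one at (335,170).

Possible mix-ups, in top-view pixels:
- **Drying stand:** white at (417,229) or pink at (383,163). I choose the white one.
- **Dish:** the white ring at (277,193), against the yellow ring at (437,133) and the grey plates. I choose (277,193).
- **Beaker:** the small one at (366,190), against the large glassware at (90,140). I choose (366,190).
- **Vial and jar:** (369,223) and (275,232).
- **Die:** (222,228).

Next I move across the scene with the wrist camera.

Call:
move_arm --series '[{"xyz":[0,0,0],"roll":1},{"xyz":[0,0,0],"roll":1},{"xyz":[0,0,0],"roll":0.29},{"xyz":[0.6,-0.75,-0.2],"roll":0},{"xyz":[0.6,-0.75,-0.2],"roll":0},{"xyz":[0.6,-0.75,-0.2],"roll":0},{"xyz":[0.6,-0.75,0],"roll":0},{"xyz":[0.6,-0.75,0],"roll":0},{"xyz":[0.6,-0.75,0],"roll":0},{"xyz":[0.6,-0.75,0],"roll":0}]' --fingers -1

```text
time_s: 1.93
ee_pos: [0.3384, -0.39, 0.2601]
tool_rot: [[1.0, -0.0, 0.0], [-0.0, -1.0, -0.0], [0.0, 0.0, -1.0]]
force: [1.0, -0.7, -0.4]
width: 0.0916
gripper_force: 0.0
```

Call:
move_arm --series '[{"xyz":[0.6,-0.75,0],"roll":0},{"xyz":[0.6,-0.75,0],"roll":0},{"xyz":[0.6,-0.75,0],"roll":0},{"xyz":[0,0,0],"roll":0},{"xyz":[0,0,0],"roll":0}]'

```text
time_s: 2.35
ee_pos: [0.4107, -0.3001, 0.2601]
tool_rot: [[1.0, 0.004, 0.0], [0.004, -1.0, -0.0], [0.0, 0.0, -1.0]]
force: [-0.2, -0.1, 0.6]
width: 0.0914
gripper_force: 0.0
```

```bash
cat >> h.py <<'E'
def look(tag,names=NAMES,save=True):
    s=r.get_state(); c=r.calibration('wrist'); im,d=r.capture('wrist')
    if save: cv2.imwrite(f'pics/{tag}.png',im)
    import pickle; pickle.dump((im,d,c,s),open(f'{tag}.pkl','wb'))
    print('tcp',np.round(s['ee_pos'],4),'cam',np.round(-np.array(c['R']).T@np.array(c['t']),3))
    for n in names:
        for m in r.mark_of('wrist',n)[:2]:
            p=m['centre']; print(n,round(m['confidence'],2),np.round(p,1),np.round(at_z(c,[p],0)[0],4))
    return im,d,c,s
E
python3 - <<'E'
from h import *
s=r.get_state(); print(s['time_s'],s['tool_rot'],s['force'],s['width'])
im,d,c,s=look('w1')
print(c['R'],c['fx'])
E
```

```text
2.35 [[ 9.99993831e-01  3.50583641e-03  2.14932300e-04]
 [ 3.50586564e-03 -9.99993845e-01 -1.35765102e-04]
 [ 2.14455006e-04  1.36517788e-04 -9.99999968e-01]] [-0.22471107 -0.0897734   0.55554479] 0.0913711766306882
tcp [ 0.4107 -0.3001  0.2601] cam [ 0.48  -0.299  0.409]
bath_beaker 0.93 [181.6  39.6] [ 0.5704 -0.1319  0.    ]
cork_mat 0.69 [ 73.8 160.4] [0.4289 0.0211 0.    ]
[[ 3.10637014e-03 -9.99995158e-01 -1.87559561e-04]
 [-9.69370297e-01 -3.05729953e-03  2.45584771e-01]
 [-2.45584155e-01 -5.81062534e-04 -9.69375100e-01]] 320.8439833107059
```

View pics/w1.png

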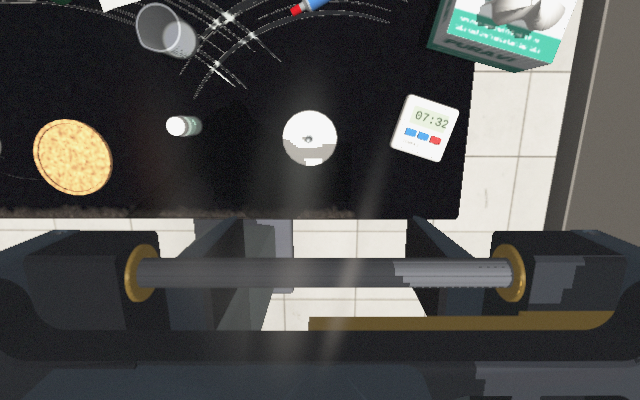

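The wrist view shows the white stand at (310,138) with its pin, the beaker at (165,30), the vial at (184,126) and the cork mat at (73,157). This confirms the white stand as the right one.

Call:
move_arm --series '[{"xyz":[0,-1,0],"roll":0},{"xyz":[0,-1,0],"roll":0},{"xyz":[0,-1,0],"roll":0},{"xyz":[0,-1,0],"roll":0},{"xyz":[0,-1,0],"roll":0},{"xyz":[0,0,0],"roll":0.03},{"xyz":[0,0,0],"roll":0}]'

```text
time_s: 3.48
ee_pos: [0.4095, -0.0999, 0.2601]
tool_rot: [[1.0, -0.0, 0.0], [-0.0, -1.0, -0.0], [0.0, 0.0, -1.0]]
force: [0.2, -0.6, 0.3]
width: 0.0912
gripper_force: 0.0
```

```bash
cat >> h.py <<'E'
from scipy.optimize import least_squares
def circ(c,mask,z,R=None):
    cn=max(cv2.findContours(mask.astype(np.uint8),cv2.RETR_EXTERNAL,cv2.CHAIN_APPROX_NONE)[0],key=cv2.contourArea)
    P=at_z(c,cn.reshape(-1,2).astype(float),z)[:,:2]
    f=lambda q:np.hypot(P[:,0]-q[0],P[:,1]-q[1])-(q[2] if R is None else R)
    x0=[*P.mean(0),0.03][:3 if R is None else 2]
    s=least_squares(f,x0,loss='soft_l1',f_scale=0.001)
    return np.round(s.x,4),len(P),round(float(np.sqrt(np.mean(s.fun**2))),4)
def regs(c,n,z,cam='wrist',k=2):
    for m in r.regions_of(cam,n)[:k]:
        print(n,round(m['confidence'],2),m['box'],'circ@%.4f'%z,circ(c,m['mask'],z))
E
python3 - <<'E'
from h import *
im,d,c,s=look('w2')
for n,z in [('cork_mat',.0065),('drying_stand',.008),('bath_beaker',.056),('dish',.013)]: regs(c,n,z)
E
```

```text
tcp [ 0.4095 -0.0999  0.2601] cam [ 0.478 -0.1    0.409]
stop_ring 0.67 [  5.5 126.1] [0.4719 0.2991 0.    ]
die_sleeve 0.88 [  5.  126.4] [0.4716 0.2998 0.    ]
die_base 0.84 [ 20.7 131. ] [0.4659 0.2813 0.    ]
bath_beaker 0.66 [232.2 157.4] [0.4325 0.0181 0.    ]
bath_beaker 0.59 [353.6  39.3] [ 0.5699 -0.1333  0.    ]
drying_stand 0.74 [472.9 134.4] [ 0.4611 -0.2849  0.    ]
cork_mat 0.73 [231.6 159.2] [0.4302 0.0191 0.    ]
vial 0.9 [353.8 122. ] [ 0.4761 -0.1355  0.    ]
vial 0.25 [  4.9 124.2] [0.4743 0.2993 0.    ]
paste_jar 0.92 [140.2 141.9] [0.4521 0.1327 0.    ]
paste_jar 0.66 [  6.  126.8] [0.4711 0.2987 0.    ]
cork_mat 0.67 [192.2, 121.9, 78.6, 71.7] circ@0.0065 (array([0.433 , 0.0183, 0.0474]), 217, 0.0007)
drying_stand 0.74 [446.9, 109.8, 51.7, 55.4] circ@0.0080 (array([ 0.4576, -0.2791,  0.0333]), 156, 0.0006)
bath_beaker 0.95 [335.5, 0.2, 44.0, 59.6] circ@0.0560 (array([ 0.5665, -0.131 ,  0.0236]), 142, 0.0018)
bath_beaker 0.15 [190.7, 118.7, 78.8, 74.5] circ@0.0560 (array([0.4384, 0.0039, 0.0412]), 214, 0.0005)
dish 0.85 [82.2, 0.0, 82.5, 85.6] circ@0.0130 (array([0.5678, 0.1293, 0.0468]), 247, 0.0024)
```

Call:
move_arm --series '[{"xyz":[0,-1,0],"roll":0},{"xyz":[0,-1,0],"roll":0},{"xyz":[0,-1,0],"roll":0},{"xyz":[0,-1,0],"roll":0},{"xyz":[0,-1,0],"roll":0},{"xyz":[0,0,0],"roll":0},{"xyz":[0,0,0],"roll":0}]'

```text
time_s: 4.82
ee_pos: [0.41, 0.1004, 0.2599]
tool_rot: [[1.0, 0.001, 0.0], [0.001, -1.0, 0.0], [0.0, -0.0, -1.0]]
force: [0.2, -0.8, 0.3]
width: 0.0908
gripper_force: 0.0
```

```bash
python3 - <<'E'
from h import *
im,d,c,s=look('w3')
for n,z in [('cork_mat',.0065),('dish',.013),('bath_beaker',.056)]: regs(c,n,z)
E
```

```text
tcp [0.41   0.1004 0.2599] cam [0.479 0.101 0.409]
stop_ring 0.92 [152.1 126.4] [0.4713 0.3155 0.    ]
stop_ring 0.26 [178.4 130.3] [0.4665 0.2832 0.    ]
die_sleeve 0.66 [178.2 128.7] [0.4685 0.2833 0.    ]
die_sleeve 0.63 [171.9 125.2] [0.4727 0.2906 0.    ]
die_base 0.86 [178.3 128.2] [0.4691 0.2831 0.    ]
die_base 0.64 [298.1 144.8] [0.4487 0.1343 0.    ]
bath_beaker 0.57 [523.6  40.1] [ 0.57   -0.1317  0.    ]
dish 0.82 [301.3  39.8] [0.5698 0.1283 0.    ]
drying_stand 0.95 [632.1 140.3] [ 0.4549 -0.2865  0.    ]
cork_mat 0.68 [388.9 158.5] [0.4316 0.0192 0.    ]
vial 0.79 [515.5 123.4] [ 0.4752 -0.1358  0.    ]
vial 0.33 [171.7 126.3] [0.4714 0.291  0.    ]
paste_jar 0.78 [303.1 144.4] [0.4492 0.128  0.    ]
cork_mat 0.93 [352.5, 120.1, 72.7, 74.4] circ@0.0065 (array([0.4327, 0.0194, 0.0471]), 215, 0.0006)
dish 0.89 [259.1, 0.0, 82.3, 83.9] circ@0.0130 (array([0.5675, 0.1301, 0.0466]), 248, 0.0023)
bath_beaker 0.83 [507.3, 0.8, 74.5, 58.4] circ@0.0560 (array([ 0.565 , -0.1219,  0.0295]), 184, 0.006)
```

Call:
move_arm --series '[{"xyz":[0,-1,0],"roll":0},{"xyz":[0,-1,0],"roll":0},{"xyz":[0,-1,0],"roll":0},{"xyz":[0,-1,0],"roll":0},{"xyz":[0,0,0],"roll":0},{"xyz":[0,0,0],"roll":0}]'

```text
time_s: 6.02
ee_pos: [0.4105, 0.2602, 0.2597]
tool_rot: [[1.0, -0.0, -0.0], [-0.0, -1.0, -0.0], [-0.0, 0.0, -1.0]]
force: [-0.3, -1.0, 0.1]
width: 0.0913
gripper_force: 0.0
```

```bash
python3 - <<'E'
from h import *
im,d,c,s=look('w4')
for n,z in [('cork_mat',.0065),('dish',.013),('plunger',.103),('die_base',.016),('die_sleeve',.064)]: regs(c,n,z)
E
```

```text
tcp [0.4105 0.2602 0.2597] cam [0.48  0.261 0.408]
plunger 0.81 [302.7 127.7] [0.4701 0.2879 0.    ]
plunger 0.39 [516.2 161.1] [0.4287 0.0163 0.    ]
stop_ring 0.6 [305.4 127.5] [0.4704 0.2845 0.    ]
die_sleeve 0.69 [305.4 126.6] [0.4715 0.2845 0.    ]
dish 0.9 [438.3  44.4] [0.5653 0.1275 0.    ]
cork_mat 0.63 [515.  160.9] [0.4289 0.0179 0.    ]
cork_mat 0.16 [307.2 124.4] [0.4741 0.2822 0.    ]
paste_jar 0.88 [429.8 139.7] [0.4555 0.1288 0.    ]
cork_mat 0.78 [478.4, 121.6, 74.6, 71.3] circ@0.0065 (array([0.4326, 0.0206, 0.0474]), 218, 0.0006)
dish 0.92 [399.3, 0.4, 83.2, 81.9] circ@0.0130 (array([0.5675, 0.1301, 0.0469]), 250, 0.0022)
plunger 0.73 [284.1, 114.1, 31.3, 31.4] circ@0.1030 (array([0.4709, 0.2833, 0.0122]), 75, 0.0003)
die_sleeve 0.65 [281.6, 106.4, 46.4, 46.7] circ@0.0640 (array([0.4707, 0.2832, 0.0232]), 130, 0.0005)
```

```bash
python3 - <<'E'
from h import *
import pickle
im,d,c,s=pickle.load(open('w4.pkl','rb'))
for p in [(299,129),(300,127),(282,129),(305,155),(340,170),(430,128),(439,40)]:
    print(p,np.round(at_depth(c,[p],[d[p[1],p[0]]])[0],4))
# two views triangulation of head centre & jar: w3 mask needed -> use colours; use top view rays
ims,dt=cv2.imread('pics/top0.png'),np.load('top0.npy')
cr=cv2.resize(im[60:210,230:400],None,fx=4,fy=4,interpolation=cv2.INTER_CUBIC); cv2.imwrite('pics/die.png',cr)
E
```

```text
(299, 129) [0.4713 0.2845 0.1028]
(300, 127) [0.4731 0.2836 0.102 ]
(282, 129) [0.4703 0.3054 0.0631]
(305, 155) [ 0.4363  0.2856 -0.0012]
(340, 170) [4.173e-01 2.410e-01 4.000e-04]
(430, 128) [0.4709 0.1453 0.0487]
(439, 40) [0.5694 0.1281 0.0029]
```

View pics/die.png

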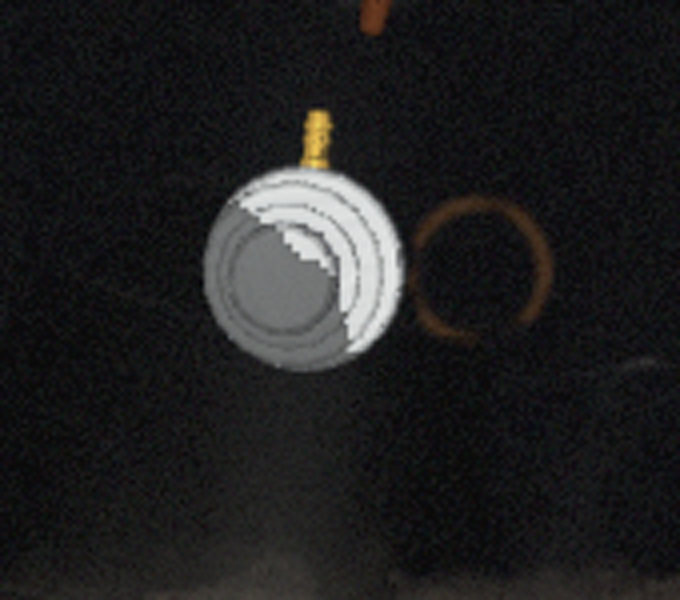

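The crop shows the assembled die with its head at about (290,280) and the brass nozzle pointing away along roughly +x. It matches the description. The head top reads z = 0.102, as expected.

Call:
move_arm --series '[{"xyz":[0.75,-0.29,0],"roll":0},{"xyz":[0.75,-0.29,0],"roll":0},{"xyz":[0,0,0.9],"roll":0},{"xyz":[0,0,0.9],"roll":0},{"xyz":[0,0,0.9],"roll":0},{"xyz":[0,0,0.6],"roll":0},{"xyz":[0,0,0.35],"roll":0},{"xyz":[0,0,0.2],"roll":0},{"xyz":[0,0,0],"roll":0},{"xyz":[0,0,0],"roll":0}]'

```text
time_s: 7.65
ee_pos: [0.4713, 0.2816, 0.1063]
tool_rot: [[1.0, -0.004, 0.0], [-0.004, -1.0, 0.0], [0.0, -0.0, -1.0]]
force: [0.3, 0.4, 0.7]
width: 0.0911
gripper_force: 0.0
```

Call:
move_arm --series '[{"xyz":[0,-0.04,0.06],"roll":-0.03},{"xyz":[0,0,0],"roll":0},{"xyz":[0,0,0],"roll":0},{"xyz":[0,0,0],"roll":0},{"xyz":[0,0,0],"roll":0},{"xyz":[0,0,0],"roll":0},{"xyz":[0,0,0],"roll":0},{"xyz":[0,0,0],"roll":0},{"xyz":[0,0,0],"roll":0},{"xyz":[0,0,0],"roll":0}]' --fingers 1 --grip_force 25

```text
time_s: 8.48
ee_pos: [0.471, 0.283, 0.1035]
tool_rot: [[1.0, 0.0, -0.0], [0.0, -1.0, -0.0], [-0.0, 0.0, -1.0]]
force: [-0.0, -0.8, 0.4]
width: 0.0277
gripper_force: 0.0
```

Call:
move_arm --series '[{"xyz":[0,0,0],"roll":0},{"xyz":[0,0,0],"roll":0},{"xyz":[0,0,0],"roll":0},{"xyz":[0,0,-0.3],"roll":0},{"xyz":[0,0,-0.5],"roll":0},{"xyz":[0,0,-0.5],"roll":0},{"xyz":[0,0,-0.6],"roll":0},{"xyz":[0,0,-0.6],"roll":0},{"xyz":[0,0,-0.8],"roll":0},{"xyz":[0,0,-0.8],"roll":0}]'

```text
time_s: 9.32
ee_pos: [0.4704, 0.2827, 0.2685]
tool_rot: [[1.0, 0.0, -0.001], [0.0, -1.0, -0.001], [-0.001, 0.001, -1.0]]
force: [1.4, -0.2, -1.2]
width: 0.0249
gripper_force: 25.0
```

Call:
move_arm --series '[{"xyz":[0,1,0],"roll":0},{"xyz":[0,1,0],"roll":0},{"xyz":[0,1,0],"roll":0},{"xyz":[0,1,0],"roll":0},{"xyz":[0,1,0],"roll":0},{"xyz":[0,1,0],"roll":0},{"xyz":[0,1,0],"roll":0},{"xyz":[0,1,0],"roll":0},{"xyz":[0,1,0],"roll":0},{"xyz":[0,1,0],"roll":0}]'

```text
time_s: 10.15
ee_pos: [0.4704, -0.1189, 0.2675]
tool_rot: [[1.0, 0.0, -0.0], [0.0, -1.0, 0.0], [-0.0, -0.0, -1.0]]
force: [2.5, 0.7, -1.3]
width: 0.025
gripper_force: 25.0
```

Call:
move_arm --series '[{"xyz":[0,0.3,0],"roll":0},{"xyz":[0,0,0],"roll":0},{"xyz":[0,0,0],"roll":0}]'

```text
time_s: 10.4
ee_pos: [0.4707, -0.1293, 0.2673]
tool_rot: [[1.0, -0.002, -0.001], [-0.002, -1.0, 0.0], [-0.001, -0.0, -1.0]]
force: [0.1, 1.3, -1.4]
width: 0.0253
gripper_force: 25.0
```

```bash
python3 - <<'E'
from h import *
im,d,c,s=look('w5',['bath_beaker','vial'])
regs(c,'bath_beaker',.056); regs(c,'bath_beaker',.0)
u,v=np.round(proj(c,[[.57,-.132,.028]])[0]).astype(int); print(u,v)
cv2.imwrite('pics/w5c.png',cv2.resize(im[max(0,v-60):v+70,u-80:u+80],None,fx=4,fy=4,interpolation=cv2.INTER_CUBIC)); print(max(0,v-60),u-80)
E
```

```text
tcp [ 0.4707 -0.1293  0.2673] cam [ 0.54  -0.129  0.416]
bath_beaker 0.96 [327.1  94.5] [ 0.57  -0.132  0.   ]
vial 0.94 [331.2 174.1] [ 0.4707 -0.1373  0.    ]
bath_beaker 0.78 [307.8, 69.0, 40.8, 48.7] circ@0.0560 (array([ 0.5686, -0.132 ,  0.0218]), 122, 0.0006)
bath_beaker 0.78 [307.8, 69.0, 40.8, 48.7] circ@0.0000 (array([ 0.573 , -0.1325,  0.0252]), 122, 0.0007)
327 93
33 247
```

View pics/w5c.png

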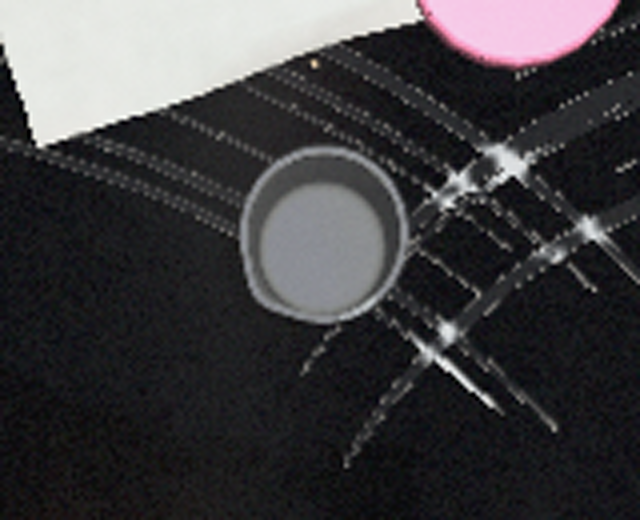

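Crop: the beaker rim is centred at (323,231) and its floor at (322,247), which agrees with (0.570, -0.132). The pink stand is at the top right. I'll move over the beaker and lower.

Call:
move_arm --series '[{"xyz":[0.83,0.02,0],"roll":0},{"xyz":[0.83,0.02,0],"roll":0},{"xyz":[0.82,0.03,0],"roll":0},{"xyz":[0,0,0.8],"roll":0},{"xyz":[0,0,0.8],"roll":0},{"xyz":[0,0,0.8],"roll":0},{"xyz":[0,0,0.3],"roll":0},{"xyz":[0,0,0],"roll":0},{"xyz":[0,0,0],"roll":0}]'

```text
time_s: 11.4
ee_pos: [0.5702, -0.131, 0.1595]
tool_rot: [[1.0, 0.001, -0.001], [0.001, -1.0, 0.0], [-0.001, -0.0, -1.0]]
force: [-0.1, 0.2, -0.7]
width: 0.0252
gripper_force: 25.0
```

```bash
python3 - <<'E'
from h import *
im,d=r.capture('scene'); c=r.calibration('scene')
b=proj(c,[[.57,-.132,.056],[.57,-.132,.075]]); print(b)
u,v=b[0].astype(int)
cv2.imwrite('pics/s1.png',cv2.resize(im[v-60:v+40,u-60:u+60],None,fx=5,fy=5,interpolation=cv2.INTER_CUBIC))
im,d,c,s=look('w6',['plunger','bath_beaker'])
E
```

```text
[[347.60642797 171.99158569]
 [347.78608466 165.20524109]]
tcp [ 0.5708 -0.1314  0.1604] cam [ 0.64  -0.131  0.309]
plunger 0.64 [325.1 216.5] [ 0.5457 -0.1315  0.    ]
bath_beaker 0.96 [326.7 192.8] [ 0.5702 -0.133   0.    ]
```

View pics/s1.png

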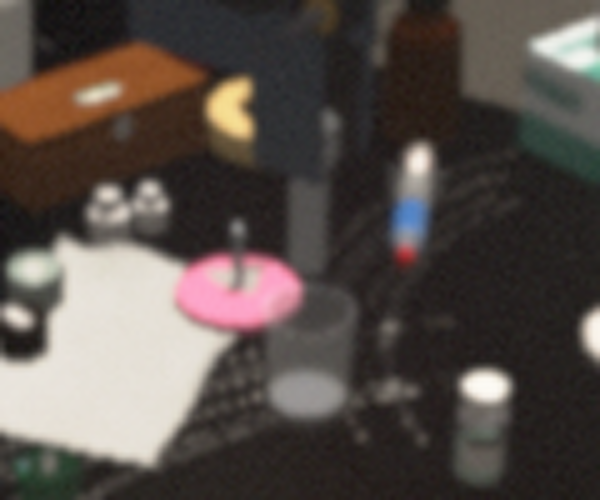

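The scene crop shows the plunger end at (308,270), centred above the beaker rim at (312,300). The wrist mark at z = 0.08 gives (0.570, -0.131). I'll lower it in.

Call:
move_arm --series '[{"xyz":[0,0.03,0.4],"roll":0},{"xyz":[0,0,0.4],"roll":0},{"xyz":[0,0,0.4],"roll":0},{"xyz":[0,0,0.35],"roll":0},{"xyz":[0,0,0.2],"roll":0},{"xyz":[0,0,0.1],"roll":0},{"xyz":[0,0,0],"roll":0},{"xyz":[0,0,0],"roll":0},{"xyz":[0,0,0],"roll":0}]'

```text
time_s: 12.35
ee_pos: [0.5707, -0.1332, 0.0865]
tool_rot: [[1.0, 0.0, 0.001], [0.0, -1.0, -0.0], [0.001, 0.0, -1.0]]
force: [0.1, -0.3, -1.7]
width: 0.025
gripper_force: 25.0
```

Call:
move_arm --series '[{"xyz":[0,0,0.07],"roll":0},{"xyz":[0,0,0],"roll":0},{"xyz":[0,0,0],"roll":0}]'

```text
time_s: 12.6
ee_pos: [0.5702, -0.133, 0.0829]
tool_rot: [[1.0, -0.0, 0.0], [-0.0, -1.0, -0.0], [0.0, 0.0, -1.0]]
force: [0.9, 0.0, -1.7]
width: 0.0249
gripper_force: 25.0
```

Call:
move_arm --series '[{"xyz":[0,0,0],"roll":0},{"xyz":[0,0,0],"roll":0},{"xyz":[0,0,0],"roll":0},{"xyz":[0,0,0],"roll":0},{"xyz":[0,0,0],"roll":0},{"xyz":[0,0,-0.4],"roll":0},{"xyz":[0,0,-0.8],"roll":0},{"xyz":[0,0,-1],"roll":0},{"xyz":[0,0,-1],"roll":0},{"xyz":[0,0,-0.8],"roll":0}]' --fingers -1

```text
time_s: 13.43
ee_pos: [0.5703, -0.133, 0.2457]
tool_rot: [[1.0, 0.0, 0.002], [0.0, -1.0, -0.001], [0.002, 0.001, -1.0]]
force: [0.7, -0.7, 0.3]
width: 0.0888
gripper_force: 0.0
```

```bash
python3 - <<'E'
from h import *
im,d,c,s=look('w7',['plunger','bath_beaker'])
regs(c,'plunger',.081)
m=r.regions_of('wrist','plunger')
if m: print(np.round(at_depth(c,[[m[0]['box'][0]+m[0]['box'][2]/2,m[0]['box'][1]+m[0]['box'][3]/2]],[np.median(d[m[0]['mask']])]),4))
im,d=r.capture('scene');cv2.imwrite('pics/s2.png',cv2.resize(im[112:222,287:407],None,fx=5,fy=5))
E
```

```text
tcp [ 0.5703 -0.133   0.2457] cam [ 0.639 -0.133  0.395]
plunger 0.74 [321.3 177.1] [ 0.5707 -0.1285  0.    ]
bath_beaker 0.65 [322.8 179. ] [ 0.5684 -0.1304  0.    ]
```

View pics/s2.png

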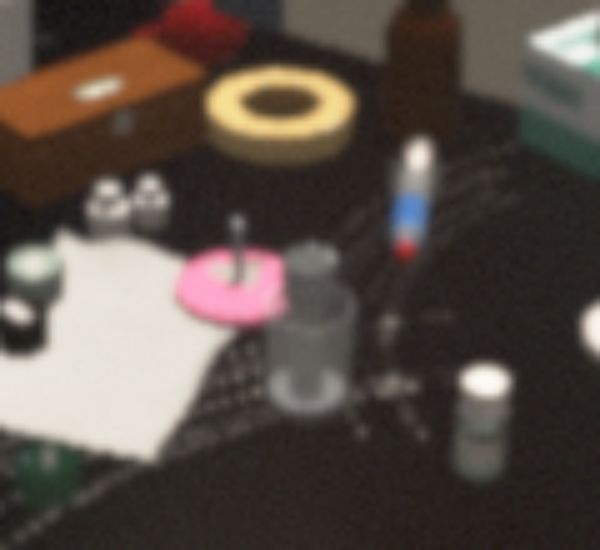

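The plunger stands upright in the beaker with its head at (312,270), and the vial is untouched. Next is the ring.

Call:
move_arm --series '[{"xyz":[-0.25,-0.95,0],"roll":0},{"xyz":[-0.25,-0.95,0],"roll":0},{"xyz":[-0.25,-0.95,0],"roll":0},{"xyz":[-0.25,-0.95,0],"roll":0},{"xyz":[-0.25,-0.95,0],"roll":0},{"xyz":[-0.25,-0.95,0],"roll":0},{"xyz":[-0.25,-0.95,0],"roll":0},{"xyz":[-0.25,-0.95,0],"roll":0},{"xyz":[-0.25,-0.95,0],"roll":0},{"xyz":[-0.23,-0.95,0],"roll":0}]'

```text
time_s: 14.57
ee_pos: [0.4694, 0.2485, 0.2414]
tool_rot: [[1.0, -0.0, -0.002], [-0.0, -1.0, -0.001], [-0.002, 0.001, -1.0]]
force: [1.2, -0.4, -0.0]
width: 0.091
gripper_force: 0.0
```

Call:
move_arm --series '[{"xyz":[-0.6,-0.9,0],"roll":0},{"xyz":[0,0,0],"roll":0},{"xyz":[0,0,0],"roll":0}]'

```text
time_s: 14.82
ee_pos: [0.4461, 0.283, 0.2414]
tool_rot: [[1.0, 0.004, -0.002], [0.004, -1.0, -0.001], [-0.002, 0.001, -1.0]]
force: [-0.7, -0.1, 0.9]
width: 0.0911
gripper_force: 0.0
```

```bash
python3 - <<'E'
from h import *
im,d,c,s=look('w8',['stop_ring'])
regs(c,'stop_ring',.080); regs(c,'die_sleeve',.064); 
for p in proj(c,[[.471,.2833+.0143,.08],[.471,.2833-.0143,.08]]).astype(int): print(np.round(at_depth(c,[p],[d[p[1],p[0]]])[0],4))
E
```

```text
tcp [0.4461 0.283  0.2414] cam [0.515 0.284 0.39 ]
stop_ring 0.68 [325.3 162.2] [0.4646 0.2825 0.    ]
stop_ring 0.72 [307.7, 146.5, 34.9, 40.3] circ@0.0800 (array([0.4714, 0.2837, 0.0176]), 102, 0.0004)
die_sleeve 0.94 [301.2, 139.3, 49.1, 47.3] circ@0.0640 (array([0.4713, 0.2836, 0.0222]), 224, 0.0023)
[0.4714 0.2976 0.0804]
[0.4715 0.2695 0.0805]
```

Call:
move_arm --series '[{"xyz":[0.63,-0.01,0],"roll":0.03},{"xyz":[0,0,0.9],"roll":0},{"xyz":[0,0,0.9],"roll":0},{"xyz":[0,0,0.9],"roll":0},{"xyz":[0,0,0.6],"roll":0},{"xyz":[0,0,0.3],"roll":0},{"xyz":[0,0,0.12],"roll":0},{"xyz":[0,0,0],"roll":0},{"xyz":[0,0,0],"roll":0},{"xyz":[0,0,0],"roll":0}]'

```text
time_s: 15.85
ee_pos: [0.4739, 0.282, 0.095]
tool_rot: [[1.0, -0.004, 0.002], [-0.004, -1.0, 0.001], [0.002, -0.001, -1.0]]
force: [-0.5, -0.1, -0.5]
width: 0.0913
gripper_force: 0.0
```

Call:
move_arm --series '[{"xyz":[-0.06,-0.03,0.16],"roll":-0.03},{"xyz":[0,0,0],"roll":0},{"xyz":[0,0,0],"roll":0}]'

```text
time_s: 16.1
ee_pos: [0.4704, 0.2834, 0.0876]
tool_rot: [[1.0, 0.0, -0.0], [0.0, -1.0, -0.0], [-0.0, 0.0, -1.0]]
force: [0.0, 0.4, -0.0]
width: 0.0914
gripper_force: 0.0
```

Call:
move_arm --series '[{"xyz":[0.02,0,-0.02],"roll":0},{"xyz":[0,0,0],"roll":0},{"xyz":[0,0,0],"roll":0},{"xyz":[0,0,0],"roll":0},{"xyz":[0,0,0],"roll":0},{"xyz":[0,0,0],"roll":0},{"xyz":[0,0,0],"roll":0},{"xyz":[0,0,0],"roll":0},{"xyz":[0,0,0],"roll":0},{"xyz":[0,0,0],"roll":0}]' --fingers 1 --grip_force 20

```text
time_s: 16.93
ee_pos: [0.4714, 0.2833, 0.0883]
tool_rot: [[1.0, 0.0, -0.0], [0.0, -1.0, -0.0], [-0.0, 0.0, -1.0]]
force: [-0.5, -0.4, -0.4]
width: 0.0339
gripper_force: 20.0
```

Call:
move_arm --series '[{"xyz":[0,0,0],"roll":0},{"xyz":[0,0,0],"roll":0},{"xyz":[0,0,-0.2],"roll":0},{"xyz":[0,0,-0.4],"roll":0},{"xyz":[0,0,-0.6],"roll":0},{"xyz":[0,0,-0.8],"roll":0},{"xyz":[0,0,-0.8],"roll":0},{"xyz":[0,0,0],"roll":0}]'

```text
time_s: 17.6
ee_pos: [0.4738, 0.2844, 0.2064]
tool_rot: [[1.0, 0.0, 0.008], [0.0, -1.0, 0.004], [0.008, -0.004, -1.0]]
force: [1.2, 1.3, 0.6]
width: 0.0342
gripper_force: 20.0
```

Call:
move_arm --series '[{"xyz":[0.48,0.77,0],"roll":0},{"xyz":[0.48,0.77,0],"roll":0},{"xyz":[0.48,0.77,0],"roll":0},{"xyz":[0,0,0],"roll":0},{"xyz":[0,0,0],"roll":0}]'

```text
time_s: 18.02
ee_pos: [0.5298, 0.1894, 0.2004]
tool_rot: [[1.0, -0.003, 0.0], [-0.003, -1.0, 0.0], [0.0, -0.0, -1.0]]
force: [0.1, 0.8, -1.1]
width: 0.0342
gripper_force: 20.0
```

```bash
python3 - <<'E'
from h import *
im,d,c,s=look('w9',['dish','stop_ring']); regs(c,'dish',.013)
t=np.load('top0.npy');ct=r.calibration('top')
uv=np.stack(np.meshgrid(np.arange(640),np.arange(400)),-1).reshape(-1,2)
P=at_depth(ct,uv,t.reshape(-1)); P=P[(t.reshape(-1)>0)&(P[:,1]>-.0)&(P[:,1]<.26)&(P[:,0]>.5)&(P[:,0]<.8)&(P[:,2]>.07)]
print(len(P), P.min(0) if len(P) else '')
E
```

```text
tcp [0.5298 0.1894 0.2004] cam [0.599 0.19  0.349]
dish 0.95 [380.  149.1] [0.5681 0.1301 0.    ]
stop_ring 0.94 [324.8 243.9] [0.4591 0.1899 0.    ]
dish 0.58 [339.6, 104.3, 88.6, 86.9] circ@0.0130 (array([0.5683, 0.13  , 0.0465]), 255, 0.0005)
5137 [0.70071576 0.02171625 0.07008268]
```

Call:
move_arm --series '[{"xyz":[0.48,0.74,0],"roll":0},{"xyz":[0.48,0.74,0],"roll":0},{"xyz":[0,0,0.9],"roll":-0.03},{"xyz":[0,0,0.9],"roll":0},{"xyz":[0,0,0.9],"roll":0},{"xyz":[0,0,0.7],"roll":0},{"xyz":[0,0,0.4],"roll":0},{"xyz":[0,0,0.2],"roll":0},{"xyz":[0,0,0],"roll":0},{"xyz":[0,0,0],"roll":0}]'

```text
time_s: 19.05
ee_pos: [0.5677, 0.1323, 0.0409]
tool_rot: [[1.0, 0.004, 0.0], [0.004, -1.0, 0.0], [0.0, -0.0, -1.0]]
force: [0.1, 0.8, 0.5]
width: 0.0342
gripper_force: 20.0
```

Call:
move_arm --series '[{"xyz":[0,0.05,0.15],"roll":0.03},{"xyz":[0,0,0.12],"roll":0},{"xyz":[0,0,0],"roll":0},{"xyz":[0,0,0],"roll":0}]'

```text
time_s: 19.38
ee_pos: [0.5676, 0.1297, 0.0297]
tool_rot: [[1.0, -0.0, 0.0], [-0.0, -1.0, 0.0], [0.0, -0.0, -1.0]]
force: [-0.3, 0.5, -0.3]
width: 0.0341
gripper_force: 20.0
```

Call:
move_arm --series '[{"xyz":[0,0,0.04],"roll":0},{"xyz":[0,0,0],"roll":0},{"xyz":[0,0,0],"roll":0}]'

```text
time_s: 19.63
ee_pos: [0.5675, 0.1297, 0.028]
tool_rot: [[1.0, -0.0, 0.0], [-0.0, -1.0, 0.0], [0.0, -0.0, -1.0]]
force: [0.4, 0.3, -0.4]
width: 0.0341
gripper_force: 20.0
```

Call:
move_arm --series '[{"xyz":[0,0,0],"roll":0},{"xyz":[0,0,0],"roll":0},{"xyz":[0,0,0],"roll":0},{"xyz":[0,0,0],"roll":0},{"xyz":[0,0,-0.2],"roll":0},{"xyz":[0,0,-0.6],"roll":0},{"xyz":[0,0,-0.8],"roll":0},{"xyz":[0,0,-1],"roll":0},{"xyz":[0,0,-1],"roll":0},{"xyz":[0,0,-0.8],"roll":0}]' --fingers 0

```text
time_s: 20.47
ee_pos: [0.5676, 0.1298, 0.2076]
tool_rot: [[1.0, 0.0, 0.002], [0.0, -1.0, 0.0], [0.002, -0.0, -1.0]]
force: [1.1, 0.3, 0.9]
width: 0.0455
gripper_force: 0.0
```

```bash
python3 - <<'E'
from h import *
im,d,c,s=look('w10',['dish','stop_ring']); regs(c,'stop_ring',.0195)
u,v=proj(c,[[.568,.13,.01]])[0].astype(int)
cv2.imwrite('pics/w10c.png',cv2.resize(im[v-60:v+60,u-70:u+70],None,fx=4,fy=4))
for q in [(.568,.1442),(.568,.1158),(.5822,.13),(.5538,.13)]:
    p=proj(c,[[*q,.0195]])[0].astype(int); print(np.round(at_depth(c,[p],[d[p[1],p[0]]])[0],4))
E
```

```text
tcp [0.5676 0.1298 0.2076] cam [0.636 0.13  0.357]
dish 0.7 [325.5 182.6] [0.5684 0.1293 0.    ]
stop_ring 0.84 [326.8 183. ] [0.568  0.1279 0.    ]
stop_ring 0.65 [310.4, 169.3, 30.3, 33.1] circ@0.0195 (array([0.5677, 0.1303, 0.0178]), 94, 0.0006)
stop_ring 0.17 [573.9, 179.0, 61.1, 33.1] circ@0.0195 (array([ 0.5582, -0.1763,  0.0231]), 134, 0.0064)
[0.5683 0.1449 0.0187]
[0.5687 0.116  0.0207]
[0.5824 0.131  0.019 ]
[0.5543 0.131  0.0202]
```

View pics/w10c.png

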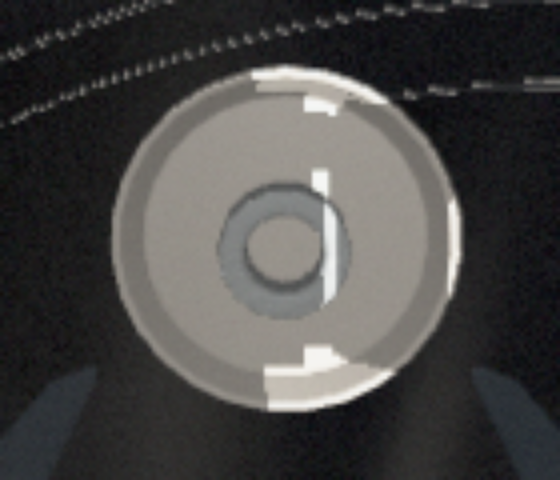

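The ring lies flat and centred in the dish at (285,250). Next is the sleeve.

Call:
move_arm --series '[{"xyz":[-0.58,-0.8,0],"roll":0},{"xyz":[-0.58,-0.8,0],"roll":0},{"xyz":[-0.58,-0.8,0],"roll":0},{"xyz":[-0.58,-0.8,0],"roll":0},{"xyz":[-0.58,-0.65,0],"roll":0},{"xyz":[0,0,0],"roll":0},{"xyz":[0,0,0],"roll":0}]' --fingers -1

```text
time_s: 21.25
ee_pos: [0.4496, 0.2846, 0.2029]
tool_rot: [[1.0, 0.003, -0.002], [0.003, -1.0, -0.001], [-0.002, 0.001, -1.0]]
force: [-0.7, -0.6, 0.0]
width: 0.0887
gripper_force: 0.0
```

```bash
python3 - <<'E'
from h import *
im,d,c,s=look('w11',[]); regs(c,'die_sleeve',.064); regs(c,'die_base',.016)
E
```

```text
tcp [0.4496 0.2846 0.2029] cam [0.519 0.285 0.352]
die_sleeve 0.69 [299.2, 143.5, 53.5, 52.7] circ@0.0640 (array([0.4722, 0.2837, 0.024 ]), 151, 0.0009)
die_base 0.83 [299.6, 122.6, 57.1, 57.5] circ@0.0160 (array([0.4724, 0.2836, 0.0283]), 199, 0.0051)
```

Call:
move_arm --series '[{"xyz":[0.55,0.02,0],"roll":0.02},{"xyz":[0,0,0],"roll":0},{"xyz":[0,0,0.9],"roll":0},{"xyz":[0,0,0.9],"roll":0},{"xyz":[0,0,0.9],"roll":0},{"xyz":[0,0,0.7],"roll":0},{"xyz":[0,0,0.35],"roll":0},{"xyz":[0,0,0.15],"roll":0},{"xyz":[0,0,0],"roll":0},{"xyz":[0,0,0],"roll":0}]'

```text
time_s: 22.23
ee_pos: [0.4741, 0.2826, 0.0484]
tool_rot: [[1.0, -0.003, 0.0], [-0.003, -1.0, 0.0], [0.0, -0.0, -1.0]]
force: [1.0, -0.6, -0.6]
width: 0.0913
gripper_force: 0.0
```

Call:
move_arm --series '[{"xyz":[-0.06,-0.03,0.07],"roll":-0.02},{"xyz":[0,0,0],"roll":0},{"xyz":[0,0,0],"roll":0},{"xyz":[0,0,0],"roll":0},{"xyz":[0,0,0],"roll":0},{"xyz":[0,0,0],"roll":0},{"xyz":[0,0,0],"roll":0},{"xyz":[0,0,0],"roll":0},{"xyz":[0,0,0],"roll":0},{"xyz":[0,0,0],"roll":0}]' --fingers 1 --grip_force 45

```text
time_s: 23.07
ee_pos: [0.471, 0.284, 0.0452]
tool_rot: [[1.0, 0.0, -0.0], [0.0, -1.0, -0.0], [-0.0, 0.0, -1.0]]
force: [-1.0, -3.3, 4.9]
width: 0.045
gripper_force: 45.0
```

Call:
move_arm --series '[{"xyz":[0,0,0],"roll":0},{"xyz":[0,0,-0.15],"roll":0},{"xyz":[0,0,-0.3],"roll":0},{"xyz":[0,0,-0.6],"roll":0},{"xyz":[0,0,-0.9],"roll":0},{"xyz":[0,0,-0.9],"roll":0},{"xyz":[0,0,-0.7],"roll":0},{"xyz":[0,0,0],"roll":0}]'

```text
time_s: 23.73
ee_pos: [0.4732, 0.2853, 0.1925]
tool_rot: [[1.0, 0.0, 0.007], [0.0, -1.0, 0.004], [0.007, -0.004, -1.0]]
force: [0.8, 0.5, -4.3]
width: 0.0446
gripper_force: 45.0
```

```bash
python3 - <<'E'
from h import *
im,d,c,s=look('w12',['die_base','die_sleeve']); regs(c,'die_base',.016)
E
```

```text
tcp [0.4732 0.2853 0.1925] cam [0.541 0.285 0.342]
die_base 0.66 [563.3 224.2] [0.4308 0.0198 0.    ]
die_base 0.55 [326.9 191.8] [0.4676 0.284  0.    ]
die_sleeve 0.97 [325.  239.4] [0.4126 0.2861 0.    ]
die_base 0.96 [300.5, 147.5, 55.6, 62.2] circ@0.0160 (array([0.4769, 0.2842, 0.0275]), 183, 0.0051)
```

Call:
move_arm --series '[{"xyz":[0,1,0],"roll":0},{"xyz":[0,1,0],"roll":0},{"xyz":[0,1,0],"roll":0},{"xyz":[0,1,0],"roll":0},{"xyz":[0,1,0],"roll":0},{"xyz":[0,1,0],"roll":0},{"xyz":[0,1,0],"roll":0},{"xyz":[0,1,0],"roll":0},{"xyz":[0,1,0],"roll":0},{"xyz":[0,1,0],"roll":0}]'

```text
time_s: 24.77
ee_pos: [0.4698, -0.1175, 0.1856]
tool_rot: [[1.0, -0.0, -0.003], [-0.0, -1.0, 0.001], [-0.003, -0.001, -1.0]]
force: [1.3, 0.6, -5.8]
width: 0.045
gripper_force: 45.0
```

Call:
move_arm --series '[{"xyz":[-0.25,1,0],"roll":0},{"xyz":[-0.25,1,0],"roll":0},{"xyz":[-0.25,1,0],"roll":0},{"xyz":[-0.25,1,0],"roll":0},{"xyz":[0,0,0],"roll":0},{"xyz":[0,0,0],"roll":0},{"xyz":[0,0,0],"roll":0}]'

```text
time_s: 25.35
ee_pos: [0.4303, -0.2754, 0.1857]
tool_rot: [[1.0, -0.001, -0.002], [-0.001, -1.0, 0.002], [-0.002, -0.002, -1.0]]
force: [-0.3, 1.8, -6.0]
width: 0.0446
gripper_force: 45.0
```

```bash
python3 - <<'E'
from h import *
im,d,c,s=look('w13',['drying_stand','die_sleeve']); regs(c,'drying_stand',.008)
cv2.imwrite('pics/w13c.png',cv2.resize(im[80:280,220:420],None,fx=3,fy=3,interpolation=cv2.INTER_CUBIC))
print(proj(c,[[.458,-.28,.008],[.458,-.28,.046]]))
E
```

```text
tcp [ 0.4303 -0.2754  0.1857] cam [ 0.5   -0.275  0.334]
drying_stand 0.57 [334.  161.5] [ 0.4568 -0.2843  0.    ]
die_sleeve 0.58 [326.2 241.4] [ 0.3679 -0.2761  0.    ]
drying_stand 0.71 [301.9, 128.6, 60.7, 64.7] circ@0.0080 (array([ 0.4578, -0.2803,  0.0331]), 188, 0.0005)
[[329.9949159  161.31042711]
 [330.57419035 166.66714899]]
```

View pics/w13c.png

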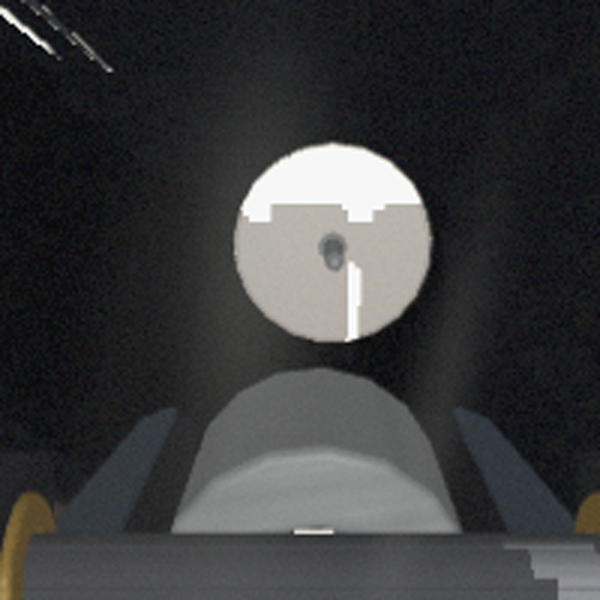

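The crop shows the stand disc centred at (333,243) with its pin tip at (333,255), which agrees with (0.458, -0.280). The sleeve hangs straight in the jaws.

Call:
move_arm --series '[{"xyz":[0.34,0.06,0],"roll":0},{"xyz":[0.34,0.06,0],"roll":0},{"xyz":[0,0,0.7],"roll":0},{"xyz":[0,0,0.7],"roll":0},{"xyz":[0,0,0.6],"roll":0},{"xyz":[0,0,0.3],"roll":0},{"xyz":[0,0,0],"roll":0},{"xyz":[0,0,0],"roll":0},{"xyz":[0,0,0],"roll":0}]'

```text
time_s: 26.3
ee_pos: [0.459, -0.2807, 0.0961]
tool_rot: [[1.0, 0.001, 0.001], [0.001, -1.0, -0.001], [0.001, 0.001, -1.0]]
force: [-0.9, 0.1, -5.1]
width: 0.0449
gripper_force: 45.0
```

```bash
python3 - <<'E'
from h import *
im,d=r.capture('scene');c=r.calibration('scene');s=r.get_state();print(s['ee_pos'])
print(proj(c,[[.458,-.28,.008],[.458,-.28,.046],[*s['ee_pos'][:2],s['ee_pos'][2]-.0292]]))
cv2.imwrite('pics/s3.png',cv2.resize(im[110:220,350:480],None,fx=5,fy=5,interpolation=cv2.INTER_CUBIC))
E
```

```text
[ 0.45904305 -0.28086034  0.09628067]
[[416.06064323 177.22955777]
 [417.86952681 164.55112619]
 [418.67971714 157.01537771]]
```

View pics/s3.png

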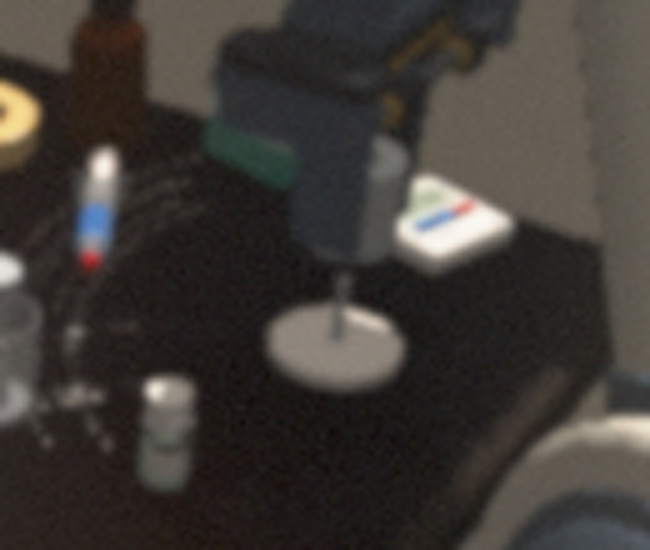

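The sleeve's lower end at (345,250) is right above the pin tip at (343,275). I'll lower it.

Call:
move_arm --series '[{"xyz":[-0.02,0,0.35],"roll":0},{"xyz":[0,0,0.35],"roll":0},{"xyz":[0,0,0.3],"roll":0},{"xyz":[0,0,0.2],"roll":0},{"xyz":[0,0,0.1],"roll":0},{"xyz":[0,0,0],"roll":0},{"xyz":[0,0,0],"roll":0},{"xyz":[0,0,0],"roll":0}]'

```text
time_s: 27.02
ee_pos: [0.4579, -0.2809, 0.0438]
tool_rot: [[1.0, -0.0, 0.001], [-0.0, -1.0, -0.001], [0.001, 0.001, -1.0]]
force: [-0.0, -0.1, -5.7]
width: 0.0451
gripper_force: 45.0
```

Call:
move_arm --series '[{"xyz":[0,0,0.13],"roll":0},{"xyz":[0,0,0],"roll":0},{"xyz":[0,0,0],"roll":0}]'

```text
time_s: 27.27
ee_pos: [0.4574, -0.2806, 0.0378]
tool_rot: [[1.0, 0.0, -0.0], [0.0, -1.0, 0.0], [-0.0, -0.0, -1.0]]
force: [-0.0, 0.3, -5.6]
width: 0.0448
gripper_force: 45.0
```

Call:
move_arm --series '[{"xyz":[0,0,0],"roll":0},{"xyz":[0,0,0],"roll":0},{"xyz":[0,0,0],"roll":0},{"xyz":[0,0,0],"roll":0},{"xyz":[0,0,0],"roll":0},{"xyz":[0,0,-0.2],"roll":0},{"xyz":[0,0,-0.8],"roll":0},{"xyz":[0,0,-1],"roll":0},{"xyz":[0,0,-1],"roll":0},{"xyz":[0,0,-0.9],"roll":0}]' --fingers -1

```text
time_s: 28.1
ee_pos: [0.4573, -0.2805, 0.1968]
tool_rot: [[1.0, 0.0, 0.001], [0.0, -1.0, -0.0], [0.001, 0.0, -1.0]]
force: [1.3, -0.8, 0.5]
width: 0.0912
gripper_force: 0.0
```

```bash
python3 - <<'E'
from h import *
im,d,c,s=look('w14',['die_sleeve']); regs(c,'die_sleeve',.056)
for q in [(.4753,-.28),(.4407,-.28),(.458,-.2627),(.458,-.2973)]:
    p=proj(c,[[*q,.056]])[0].astype(int); print(np.round(at_depth(c,[p],[d[p[1],p[0]]])[0],4))
E
```

```text
tcp [ 0.4573 -0.2805  0.1968] cam [ 0.526 -0.28   0.346]
die_sleeve 0.62 [324.6 184.1] [ 0.4582 -0.2801  0.    ]
die_sleeve 0.89 [300.4, 162.5, 53.6, 56.8] circ@0.0560 (array([ 0.46  , -0.2802,  0.0243]), 148, 0.0012)
[ 0.4758 -0.2795  0.056 ]
[ 0.4414 -0.2795  0.0554]
[ 0.4589 -0.2619  0.056 ]
[ 0.4587 -0.2972  0.0553]
```

The sleeve top reads 0.056 all round, so it is seated on the disc. Next is the base.

Call:
move_arm --series '[{"xyz":[0,-1,0],"roll":0},{"xyz":[0,-1,0],"roll":0},{"xyz":[0,-1,0],"roll":0},{"xyz":[0,-1,0],"roll":0},{"xyz":[0,-1,0],"roll":0},{"xyz":[0,-1,0],"roll":0},{"xyz":[0,-1,0],"roll":0},{"xyz":[0,-1,0],"roll":0},{"xyz":[0,-1,0],"roll":0},{"xyz":[0,-1,0],"roll":0}]'

```text
time_s: 29.08
ee_pos: [0.4563, 0.1212, 0.1933]
tool_rot: [[1.0, -0.0, -0.002], [-0.0, -1.0, -0.0], [-0.002, 0.0, -1.0]]
force: [0.6, -0.6, 0.4]
width: 0.0915
gripper_force: 0.0
```

Call:
move_arm --series '[{"xyz":[-0.1,-1,0],"roll":0},{"xyz":[-0.1,-1,0],"roll":0},{"xyz":[-0.1,-1,0],"roll":0},{"xyz":[-0.1,-1,0],"roll":0},{"xyz":[0,0,0],"roll":0},{"xyz":[0,0,0],"roll":0}]'

```text
time_s: 29.58
ee_pos: [0.4404, 0.2808, 0.193]
tool_rot: [[1.0, 0.004, -0.002], [0.004, -1.0, -0.001], [-0.002, 0.001, -1.0]]
force: [-0.2, -0.7, -0.4]
width: 0.0915
gripper_force: 0.0
```

```bash
python3 - <<'E'
from h import *
im,d,c,s=look('w15',['die_base']); regs(c,'die_base',.016)
p=proj(c,[[.472,.284,.016]])[0].astype(int); u,v=p
cv2.imwrite('pics/w15c.png',cv2.resize(im[v-60:v+60,u-70:u+70],None,fx=4,fy=4)); print(u-70,v-60)
for q in [(.4925,.2837),(.4525,.2837),(.472,.304),(.472,.2637)]:
    p=proj(c,[[*q,.016]])[0].astype(int); print(np.round(at_depth(c,[p],[d[p[1],p[0]]])[0],4))
E
```

```text
tcp [0.4404 0.2808 0.193 ] cam [0.51  0.282 0.342]
die_base 0.8 [321.7 159.1] [0.4686 0.2844 0.    ]
die_base 0.7 [292.8, 114.8, 57.5, 73.8] circ@0.0160 (array([0.4717, 0.2839, 0.0295]), 192, 0.0041)
251 97
[0.4926 0.284  0.017 ]
[0.4531 0.284  0.0155]
[0.4727 0.3042 0.0163]
[0.4728 0.2637 0.0161]
```

View pics/w15c.png

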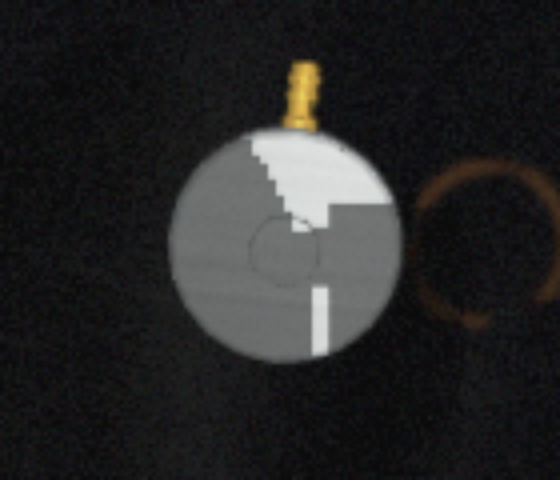

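Crop: the base is centred at (286,246) with its nozzle at (303,95), pointing roughly +x. Its top reads z = 0.016. I'll grasp the rim along y.

Call:
move_arm --series '[{"xyz":[0.75,-0.07,0],"roll":0.02},{"xyz":[0,0,0],"roll":0},{"xyz":[0,0,0.9],"roll":0},{"xyz":[0,0,0.9],"roll":0},{"xyz":[0,0,0.9],"roll":0},{"xyz":[0,0,0.7],"roll":0},{"xyz":[0,0,0.4],"roll":0},{"xyz":[0,0,0.25],"roll":0},{"xyz":[0,0,0],"roll":0},{"xyz":[0,0,0],"roll":0}]'

```text
time_s: 30.57
ee_pos: [0.4719, 0.2815, 0.0323]
tool_rot: [[1.0, -0.004, -0.0], [-0.004, -1.0, -0.0], [-0.0, 0.0, -1.0]]
force: [0.2, 0.1, -0.0]
width: 0.0911
gripper_force: 0.0
```

Call:
move_arm --series '[{"xyz":[0,-0.05,0.12],"roll":-0.03},{"xyz":[0,0,0],"roll":0},{"xyz":[0,0,0],"roll":0}]'

```text
time_s: 30.82
ee_pos: [0.4719, 0.2844, 0.0279]
tool_rot: [[1.0, 0.001, 0.001], [0.001, -1.0, 0.001], [0.001, -0.001, -1.0]]
force: [0.1, 1.2, -0.6]
width: 0.0915
gripper_force: 0.0
```

Call:
move_arm --series '[{"xyz":[0,0,0.05],"roll":0},{"xyz":[0,0,0],"roll":0},{"xyz":[0,0,0],"roll":0},{"xyz":[0,0,0],"roll":0},{"xyz":[0,0,0],"roll":0},{"xyz":[0,0,0],"roll":0},{"xyz":[0,0,0],"roll":0},{"xyz":[0,0,0],"roll":0},{"xyz":[0,0,0],"roll":0},{"xyz":[0,0,0],"roll":0}]' --fingers 1 --grip_force 40

```text
time_s: 31.65
ee_pos: [0.4715, 0.2841, 0.0252]
tool_rot: [[1.0, 0.001, -0.0], [0.001, -1.0, -0.0], [-0.0, 0.0, -1.0]]
force: [-0.8, -0.5, 3.6]
width: 0.0584
gripper_force: 40.0
```

Call:
move_arm --series '[{"xyz":[0,0,-0.1],"roll":0},{"xyz":[0,0,-0.3],"roll":0},{"xyz":[0,0,-0.6],"roll":0},{"xyz":[0,0,-0.9],"roll":0},{"xyz":[0,0,-0.9],"roll":0},{"xyz":[0,0,-0.7],"roll":0},{"xyz":[0,0,0],"roll":0}]'

```text
time_s: 32.23
ee_pos: [0.4736, 0.2852, 0.1705]
tool_rot: [[1.0, 0.001, 0.007], [0.001, -1.0, 0.003], [0.007, -0.003, -1.0]]
force: [1.1, 0.1, -2.9]
width: 0.0582
gripper_force: 40.0
```

Call:
move_arm --series '[{"xyz":[-0.14,0.95,0],"roll":0},{"xyz":[-0.14,0.95,0],"roll":0},{"xyz":[-0.14,0.95,0],"roll":0},{"xyz":[-0.14,0.95,0],"roll":0},{"xyz":[-0.14,0.95,0],"roll":0},{"xyz":[-0.14,0.95,0],"roll":0},{"xyz":[-0.14,0.94,0],"roll":0},{"xyz":[0,0,0],"roll":0},{"xyz":[0,0,0],"roll":0}]'

```text
time_s: 32.98
ee_pos: [0.432, 0.0168, 0.1648]
tool_rot: [[1.0, -0.003, -0.001], [-0.003, -1.0, 0.0], [-0.001, -0.0, -1.0]]
force: [0.0, 1.2, -3.1]
width: 0.0584
gripper_force: 40.0
```

```bash
python3 - <<'E'
from h import *
im,d,c,s=look('w16',['cork_mat','die_base'])
cv2.imwrite('pics/w16.png',im)
E
```

```text
tcp [0.432  0.0168 0.1648] cam [0.501 0.017 0.314]
cork_mat 0.56 [322.5 192.1] [0.4309 0.0194 0.    ]
die_base 0.62 [325.  248.6] [0.3702 0.0171 0.    ]
```

Call:
move_arm --series '[{"xyz":[0.01,-0.05,0.8],"roll":-0.03},{"xyz":[0,0,0.8],"roll":0},{"xyz":[0,0,0.7],"roll":0},{"xyz":[0,0,0.5],"roll":0},{"xyz":[0,0,0.3],"roll":0},{"xyz":[0,0,0.1],"roll":0},{"xyz":[0,0,0],"roll":0},{"xyz":[0,0,0],"roll":0},{"xyz":[0,0,0],"roll":0}]'

```text
time_s: 33.88
ee_pos: [0.4336, 0.0208, 0.0379]
tool_rot: [[1.0, 0.006, 0.001], [0.006, -1.0, -0.0], [0.001, 0.0, -1.0]]
force: [1.1, -0.6, -2.6]
width: 0.0585
gripper_force: 40.0
```

Call:
move_arm --series '[{"xyz":[-0.02,0.04,0.19],"roll":0.04},{"xyz":[0,0,0],"roll":0},{"xyz":[0,0,0],"roll":0}]'

```text
time_s: 34.13
ee_pos: [0.4321, 0.0188, 0.0295]
tool_rot: [[1.0, -0.0, -0.0], [-0.0, -1.0, 0.0], [-0.0, -0.0, -1.0]]
force: [-1.0, -0.0, -4.1]
width: 0.0585
gripper_force: 40.0
```

Call:
move_arm --series '[{"xyz":[0,0,0],"roll":0},{"xyz":[0,0,0],"roll":0},{"xyz":[0,0,0],"roll":0},{"xyz":[0,0,0],"roll":0},{"xyz":[0,0,-0.2],"roll":0},{"xyz":[0,0,-0.8],"roll":0},{"xyz":[0,0,-1],"roll":0},{"xyz":[0,0,-1],"roll":0},{"xyz":[0,0,-0.9],"roll":0},{"xyz":[0,0,-0.8],"roll":0}]' --fingers -0.6

```text
time_s: 34.97
ee_pos: [0.4319, 0.0189, 0.2208]
tool_rot: [[1.0, 0.0, 0.002], [0.0, -1.0, -0.0], [0.002, 0.0, -1.0]]
force: [1.4, -0.3, -0.3]
width: 0.0729
gripper_force: 0.0
```

```bash
python3 - <<'E'
from h import *
im,d,c,s=look('w17',['die_base']); regs(c,'die_base',.02)
for q in [(.4525,.0192),(.4125,.0192),(.4325,.0392),(.4325,-.0008)]:
    p=proj(c,[[*q,.02]])[0].astype(int); print(np.round(at_depth(c,[p],[d[p[1],p[0]]])[0],4))
im,d=r.capture('scene');cv2.imwrite('pics/final.png',im)
im,d=r.capture('top');cv2.imwrite('pics/finalt.png',im)
cv2.imwrite('pics/fin.png',cv2.resize(np.hstack([cv2.imread('pics/final.png')[120:350,220:460]]),None,fx=2.5,fy=2.5))
E
```

```text
tcp [0.4319 0.0189 0.2208] cam [0.501 0.019 0.37 ]
die_base 0.77 [324.3 184.3] [0.428  0.0198 0.    ]
die_base 0.62 [448.9, 14.8, 65.9, 60.7] circ@0.0200 (array([ 0.5734, -0.1412,  0.0248]), 239, 0.0078)
die_base 0.58 [299.1, 146.4, 53.3, 63.7] circ@0.0200 (array([0.433 , 0.0193, 0.0294]), 170, 0.0039)
[0.4534 0.0201 0.0198]
[0.4127 0.0201 0.0194]
[0.4335 0.04   0.0204]
[4.335e-01 2.000e-04 2.040e-02]
```

View pics/fin.png

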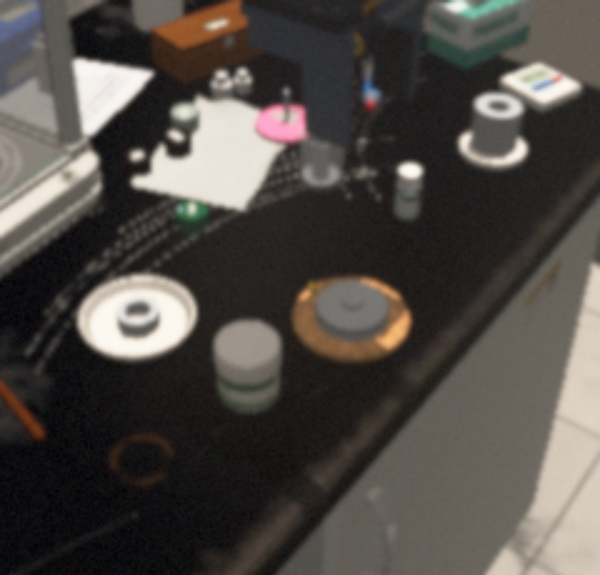

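The picture shows the base flat on the cork at (352,310), the ring in the dish at (138,318), the sleeve on the stand at (497,125) and the plunger still in the beaker at (322,165). The jar and vial stand where they were. I'm handing in.

```bash
python3 -c "
from station import r
print(r.close_job())"
```

```text
the job is handed in; nothing more can be done
None
```

The die is taken apart and the job is handed in: the plunger is in the beaker, the ring in the dish, the sleeve on the white stand and the base on the cork mat, with the vial and jar left where they were. The robot clock read about 35 s; no verdict came back at hand-in.

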